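Load the sample cards under the spring flap of the card dock

ROBOT

A 7-joint arm with a two-finger parallel gripper is mounted at the origin on a cart in front of the work surface, level with it; the furniture and walls round the work are solid. World frame = base frame: x ahead of the robot, y to its left, z up, the work surface at z = 0. Lengths are in m, angles in rad, forces in N, time in s.
With the tool pointing down it reaches from about 0.4 to 0.875 m from the base axis. Payload 4.4 kg.
Tool frame: the origin (TCP) lies at the very end of the fingers, on their centre line; the grasp point (between the pads) lies 19 mm behind it; z points along the fingers, y is the line along which they close (so a half turn about z gives the same grasp; the last joint's range is limited). The gripper opens to 85 mm and grips with 20 to 120 N. Pads are 22 mm wide; open, the fingers measure 114 mm over their backs; the gripper's body (76 mm by 85 mm) begins 54 mm behind the grasp point. The pads swing forward as they close: fully open they stand 13 mm farther back than shut.
Start: joints at [1.277, 0.628, 0.038, 1.517, -0.027, 0.996, -0.02], TCP at [0.147, -0.633, 0.231] pointing down, gripper open.
Joint ranges: [-3.06, 3.06], [-0.37, 2.12], [-1.25, 1.32], [0.18, 2.47], [-1.1, 4.24], [0.23, 1.98], [-2.94, 2.94]. Speed limits (rad/s): [2.57, 2.57, 3.14, 3.14, 3.14, 3.14, 3.14].

INTERFACE

Orientations are given as a unit quaternion [x, y, z, w].
In Python, from station import r, cams, finder gives the robot as it stands. The module is installed in compiled form; this text tells all that it offers.
- The arm moves only by the tool jog_arm, never from a script. Its argument "plan" is a list that holds one entry, the list of rows, each a list of 6 numbers: the shift along the tool's x, y, z scaled (see below), then the turn, a rotation vector about the tool's x, y, z scaled (see below). A call has 1 to 12 rows; each row shifts and turns the commanded pose from where the row before left it, along the tool's axes as they then stand; what a row does not reach is not made up. The controller multiplies each number of a shift by 50 mm and each number of a turn by 0.08 rad. A row lasts 1/8 s, in which the tool goes at most 62.5 mm and 10.7 degrees, less where a joint would pass 70% of its speed; a pose out of reach is approached as far as the arm can. A call with a number of a shift or a turn outside -1 to 1 is refused whole. A call with a gripper value outside its range is refused whole. "gripper" is the gripper command: -1 is shut, 1 is fully open, values between are in proportion, set as the call begins (left out, the last holds). The fingers move at their own pace and stop on an object; the grip force is fixed at half the most. Time passes only in rows, so rows that do not move let the fingers close. It gives the time, the measured TCP pose, the force, the opening and the grip force at its end, in the units of the state.
- r.get_state(): the state, without advancing time (a new reading comes with each control period).
- cams.get_image(name): name is "scene" or "top"; returns (picture, depth): 480x640x3 uint8, red, green, blue; 480x640 float32, m along the optical axis (not along the pixel's ray), 0 where there is no reading.
- cams.calibration(name): a dict with "mtx" (3x3 intrinsics, pixels), "k1" (the pictures are not rectified: a ray, as slopes to the right and down, at radius r is drawn at 1 + k1 r^2 times it, then the intrinsics apply), "rvec" (rotation vector, rad) and "tvec" (3), from world to camera coordinates, as OpenCV has them. Camera axes: x right, y down, z forward; pixel columns grow to the right and rows downward; lengths in m; the calibration is good to about 2 mm. A picture is of the moment at which its call begins. calibration takes no time and is no camera call.
- r.close_job(): hands the job in; it is judged then, once.
Trained networks look in the newest picture that a camera, given by its name, has taken for a name from the list of things; names that differ only in an ending like _2 or _b are one class to them, and where a whole thing is asked for, a point or a joint stands for the part that bears it (a point fixed in the world has none). Each returns a list of dicts, best first, with "confidence" (0 to 1); they miss things now and then, are a little off and sometimes report something else, mostly with a low value. They report only what shows in the picture. A call takes as long as a camera call.
- finder.recognise(camera, name): "position" ([x, y, z] in m, in the coordinates of the camera as it stood for that picture, good to about 4 mm: the middle of the surface that is visible of it).
- finder.masks_of(camera, name): "mask" (480x640 bool, what is visible of it).
The state is a dict: "clock": time; "joints": joint angles; "qd": joint speeds; "tau": joint torques, N m; "eef_pos": TCP position; "ee_rot": TCP orientation; "force": force on the tool from outside, world axes, zero at the start; "wrist_torque": the same for the moment, N m; "gripper_width": opening from 0.0 (shut) to 1.0 (fully open); "gripper_force": force on a finger pad.
Only numpy, scipy, OpenCV 4.12 (cv2) and the standard library are available. Lean on these libraries where they do the work, as an engineer would, in place of code of your own. Each camera call takes 0.05 s, during which the arm holds its last target. There are 200 camera calls.

TASK

Put the stack of sample cards away in the card dock without grasping or lifting it: with one fingertip press the dock's long thumb plate down and keep it down, so that the spring-closed flap stands open, and with the other fingertip push the stack along the runway, under the flap and all the way in. Then back out and let go of the thumb plate, so that the flap shuts fully behind the cards. Leave the cup, lid and saucer beside it alone.

Things in the scene. Friction and masses are not known exactly. Their poses are not given: they have to be found in the camera images.
- dock: Light-wood card dock fixed to the worktop, base board 272 x 182 x 6 mm. Origin at worktop level under the middle of the flap's front edge; x points into the dock (pushing direction), y to the thumb plate, z up. Deck top 18 mm above the worktop, x = -155 to 100 mm, a lane 63 mm wide between rails 9 mm high. Runway: x < 0, open above. Bay: x = 0 to 100 mm, under the flap.
- gate (a point): Middle of the lane on the deck's top, at the flap's front edge: dock (0, 0, 18) mm, axes as the dock's.
- home (a point): Where the cards' origin is when they lie against the bay's back stop: dock (55, 0, 18) mm. The tooth drops behind the cards once their origin is past dock x = 49 mm.
- hinge (a point): Point on the flap's hinge pin, which runs along the dock's x from -145 to 105 mm at dock y = 42 mm, 35 mm above the worktop, on posts 39 mm high at x = -148, -20 and 107 mm.
- flap (a joint): Aluminium flap over the bay, one piece with the thumb plate, a see-saw on the hinge pin. 0 = shut (spring), up to 0.55 rad as the thumb plate goes down and the flap's free side (-y) rises. 3 mm plate, dock x = 0 to 101, y = 38 to -32 mm, underside 15 mm over the deck when shut. A finger notch in its front edge (y = +-20 mm, 24 mm deep) lets a fingertip in mid-lane follow the cards in.
- tooth (a point): Lower end of the tooth on the flap's front edge beside the notch (moves with the flap): 4 mm thick, dock x = 0 to 4 mm, y = -20 to -31.5 mm; shut, it ends 2 mm above the deck and blocks the cards. From 0.22 rad on it clears their top; 0.28 to 0.40 rad is comfortable (higher, it may meet a wide gripper's body).
- thumb_plate (a point): Middle of the thumb plate's top face (moves with the flap). 155 mm long along x (dock x = -144 to 11 mm), 64 mm wide (4 to 68 mm out from the pin), 3 mm thick; a fingertip can slide along it. Shut, it slopes up outwards by 0.09 rad, outer edge 43 mm above the worktop. Pressed until its top 50 mm out is 24 mm above the worktop, the flap is at 0.34 rad; takes 3 to 6 N.
- cards: Stack of white sample cards, one rigid block 89 x 58 x 13 mm (ends at x = +-44.5 mm), 70 to 170 g. Origin at the centre of its underside, x along its length. It lies lengthwise on the runway, its leading end 5 to 20 mm before the flap's front edge.
- cup: White tasting cup with handle, 62 x 83 x 60 mm, standing beside the dock on the side away from the thumb plate; origin under its middle. Bystander.
- loose_lid: White porcelain cup lid with knob, 66 mm across, 31 mm high, lying beside the dock on the same side as the cup; origin under its middle. Bystander.
- dish: White saucer, 100 mm across, 15 mm high, on the left; origin under its middle. Bystander.

How it is judged:
On the way, in this order (a step that is already met when the one before it is completed fails the run):
1. the flap is held open by a finger on it, the cards still in front of it (value of joint flap above 0.2 rad and contact force between the fingers and flap above 0.5 N and x of cards in the frame of gate below -0.035 m), for 0.2 s.
2. the cards are halfway under the flap while a finger holds it open and the fingers push the cards (value of joint flap above 0.2 rad and contact force between the fingers and flap above 0.5 N and contact force between the fingers and cards above 0.05 N and x of cards in the frame of gate above 0 m), for 0.05 s.
At the end, for the whole second after the job is handed in: The cards lie flat on the deck in the bay, wholly behind the flap's tooth (origin 47 to 60 mm past the flap's front edge and within 8 mm of the lane's middle), at rest, and the flap is shut (below 0.05 rad) (x of cards in the frame of gate between 0.047 and 0.06 m and y of cards in the frame of gate between -0.008 and 0.008 m and z of cards in the frame of gate between -0.004 and 0.004 m and value of joint flap below 0.05 rad and linear speed of cards below 0.01 m/s and velocity of joint flap between -0.05 and 0.05 rad/s); the robot touches nothing.
It fails at once if the cards were lifted (more than 8 mm off the deck) or tipped up (z of cards in the frame of gate above 0.008 m or angle between cards's own z axis and vertical above 0.15 rad).
It fails at once if the cup, lid or saucer was moved more than 20 mm (distance of any of cup, loose_lid, dish from where it was at the start of the episode above 0.02 m).
It also fails if it takes over 45 s, if anything falls off the work surface, if the arm or the gripper's body presses on something with over 40 N, if the wrist force passes 120 N, or if a joint passes its speed limit or range.

## Working session

There is one attempt and no reset: what is moved stays moved. The work goes in short steps, Python scripts to look and compute and a tool call to move; the robot and the scene stay as the last step left them, time stands still between calls to the robot, and variables do not carry over. Pictures are saved under pics/ and viewed, at most 10 in all, crops included, and the job is handed in when it is done.

Besides the shell and the picture viewer there is one more tool, called after ">>>" as a command line: name --argument value ..., lists and objects as JSON in quotes. jog_arm: Moves the arm, as the interface text tells. Shifts and turns lie within -1 to 1; 1 stands for 50 mm of shift or 0.08 rad of turn. Its arguments: {"type":"object","properties":{"plan":{"type":"array","items":{"type":"array","items":{"type":"array","items":{"type":"number","minimum":-1,"maximum":1}}}},"gripper":{"type":"number"}},"required":["plan"]}

```bash
mkdir -p pics
cat > h.py <<'E'
import numpy as np, cv2
from station import r, cams, finder
from scipy.spatial.transform import Rotation as R
def cal(n):
    c=cams.calibration(n); return np.array(c['mtx']),c['k1'],cv2.Rodrigues(np.array(c['rvec'],float))[0],np.array(c['tvec'],float).ravel()
def towld(n,p):
    K,k,Rm,t=cal(n); return (np.asarray(p)-t)@Rm
def unproj(n,uv,d):
    K,k,Rm,t=cal(n); uv=np.asarray(uv,float).reshape(-1,1,2)
    s=cv2.undistortPoints(uv,K,np.array([k,0,0,0,0.]))[:,0]
    d=np.asarray(d).reshape(-1,1); return towld(n,np.hstack([s*d,d]))
def proj(n,P):
    K,k,Rm,t=cal(n); return cv2.projectPoints(np.asarray(P,float).reshape(-1,1,3),cv2.Rodrigues(Rm)[0],t,K,np.array([k,0,0,0,0.]))[0][:,0]
def cloud(n,m,d):
    v,u=np.nonzero(m&(d>0)); return unproj(n,np.c_[u,v],d[v,u])
E
python3 - <<'E'
from h import *
print({k:np.round(v,3) for k,v in r.get_state().items()})
for n in ['top','scene']:
    im,d=cams.get_image(n); cv2.imwrite(f'pics/{n}0.png',im[:,:,::-1]); np.save(f'{n}0.npy',d)
    for o in ['dock','cards','thumb_plate','cup','loose_lid','dish']:
        x=finder.masks_of(n,o)
        for y in x[:1]:
            m=y['mask']; P=cloud(n,m,d)
            np.save(f'm_{n}_{o}.npy',m)
            q=P[:,:2].astype(np.float32)
            print(n,o,round(y['confidence'],2),m.sum(),np.round(np.median(P,0),3),cv2.minAreaRect(q),np.round(np.percentile(P[:,2],[5,95]),3))
E
```

```text
{'clock': np.float64(0.0), 'joints': array([ 1.277,  0.629,  0.038,  1.518, -0.027,  0.996, -0.02 ]), 'qd': array([-0.   ,  0.001, -0.001, -0.   , -0.001,  0.   , -0.001]), 'tau': array([ 0.0000e+00, -5.6339e+01,  1.2260e+00, -1.9344e+01,  1.1000e-02,
        1.1000e-02,  0.0000e+00]), 'eef_pos': array([ 0.147, -0.633,  0.23 ]), 'ee_rot': array([ 0.994,  0.114, -0.   , -0.001]), 'force': array([-0.011, -0.944,  0.065]), 'wrist_torque': array([-0.024, -0.005, -0.025]), 'gripper_force': np.float64(0.0), 'gripper_width': np.float64(1.002)}
top dock 0.69 8452 [ 0.548 -0.016  0.021] ((0.5436871647834778, -0.029689118266105652), (0.27683234214782715, 0.18908940255641937), 17.601789474487305) [0.003 0.043]
top cards 0.89 988 [ 0.511 -0.071  0.031] ((0.5124731659889221, -0.07184448838233948), (0.09028348326683044, 0.05977335572242737), 19.150463104248047) [0.024 0.036]
top thumb_plate 0.55 3504 [ 0.529 -0.011  0.039] ((0.5398120880126953, -0.020893380045890808), (0.2500464916229248, 0.14133889973163605), 16.14326286315918) [0.034 0.045]
top cup 0.68 809 [ 0.651 -0.157  0.015] ((0.64567327499
[... 730 characters left out ...]
, 19.593894958496094) [0.026 0.034]
scene thumb_plate 0.74 3526 [ 0.524 -0.012  0.039] ((0.5408437848091125, -0.012036234140396118), (0.12398722022771835, 0.27343615889549255), 81.78298950195312) [0.036 0.043]
scene cup 0.66 1148 [ 0.652 -0.147  0.034] ((0.6570233106613159, -0.144371896982193), (0.1318989098072052, 0.06459172070026398), 49.00782775878906) [0.005 0.06 ]
scene loose_lid 0.8 879 [ 0.551 -0.186  0.014] ((0.5532165765762329, -0.18265153467655182), (0.06552920490503311, 0.06529396027326584), 76.15028381347656) [0.008 0.023]
scene dish 0.83 842 [0.437 0.37  0.011] ((0.4376605749130249, 0.3659016191959381), (0.0977809801697731, 0.09955183416604996), 23.131996154785156) [0.007 0.016]
```

```bash
cat >> h.py <<'E'
def D(o,yaw,p): # dock->world
    p=np.atleast_2d(np.asarray(p,float)); return R.from_euler('z',yaw).apply(p)+[o[0],o[1],0]
E
cat > ov.py <<'E'
from h import *
import sys
def overlay(n,im,o,yaw,fn,crop,sc):
    x0,y0,x1,y1=crop
    big=cv2.resize(im[y0:y1,x0:x1,::-1],None,fx=sc,fy=sc,interpolation=cv2.INTER_CUBIC)
    if o is not None:
      def poly(P,c):
        uv=(proj(n,D(o,yaw,np.array(P)/1000))-[x0,y0])*sc
        cv2.polylines(big,[np.int32(uv).reshape(-1,1,2)],True,c,1)
      poly([(0,38,36),(101,38,36),(101,-32,36),(0,-32,36)],(0,0,255))
      poly([(-144,46,37),(11,46,37),(11,110,43),(-144,110,43)],(0,255,0))
      poly([(-155,-31.5,18),(0,-31.5,18),(0,31.5,18),(-155,31.5,18)],(255,0,0))
    cv2.imwrite(fn,big)
E
python3 - <<'E'
from ov import *
from scipy.optimize import minimize
# fit pose: rect fits from both cams; refine with plate cloud (thumb_plate mask, z in band) via signed coverage
T=[]
for n in ['top','scene']:
    d=np.load(f'{n}0.npy'); m=np.load(f'm_{n}_thumb_plate.npy'); P=cloud(n,m,d); T.append(P[(P[:,2]>.032)&(P[:,2]<.048)])
for n,P in zip(['top','scene'],T):
    def cost(x):
        q=R.from_euler('z',-x[2]).apply(P-[x[0],x[1],0])*1000
        def out(a,b,c,dd): return np.hypot(np.maximum(0,np.maximum(a-q[:,0],q[:,0]-b)),np.maximum(0,np.maximum(c-q[:,1],q[:,1]-dd)))
        return np.minimum(np.minimum(out(0,101,-32,46),out(-144,11,46,110)),15).mean()
    best=min((minimize(cost,[.573,-.048,y],method='Nelder-Mead',options=dict(initial_simplex=np.array([[.573,-.048,y],[.583,-.048,y],[.573,-.038,y],[.573,-.048,y+.03]]))) for y in (.29,.31,.33)),key=lambda s:s.fun)
    print(n,best.x,best.fun)
    c=cloud(n,np.load(f'm_{n}_cards.npy'),np.load(f'{n}0.npy')); 
    print(np.array(cv2.minAreaRect(c[:,:2].astype(np.float32))[0]))
    im=cv2.imread(f'pics/{n}0.png')[:,:,::-1]
    uv=proj(n,D(best.x,best.x[2],[0,20,20])/1)[0] if 0 else proj(n,D(best.x,best.x[2],[[0,.02,.02]]))[0]
    u,v=int(uv[0]),int(uv[1]); overlay(n,im,best.x,best.x[2],f'pics/{n}_ov.png',(max(u-100,0),max(v-75,0),u+100,v+75),4)
    print(u,v)
E
```

```text
top [ 0.5736185  -0.05339163  0.33354971] 0.1050173725822169
[ 0.51247317 -0.07184449]
388 236
scene [ 0.57316417 -0.05468321  0.33060524] 0.13177331609760862
[ 0.50933897 -0.06905396]
348 295
```

View pics/top_ov.png

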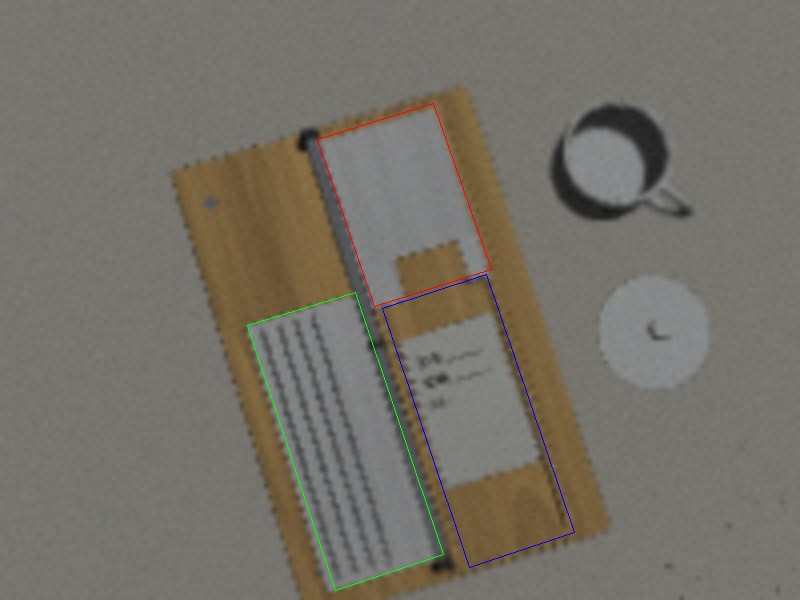

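View pics/scene_ov.png

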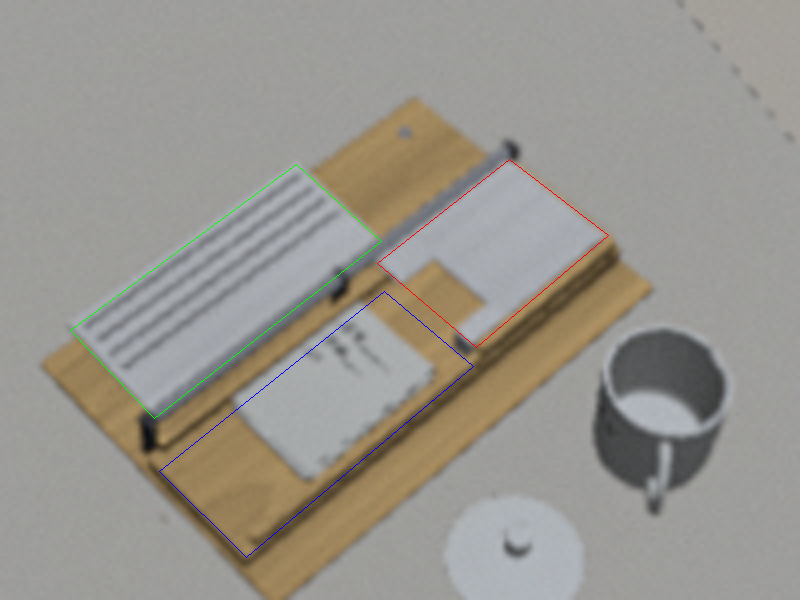

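The top view (cards near 470,400, flap 320–490 × 105–305, thumb plate on the left) and the scene view both fit a dock at about (0.5735, -0.053) with yaw 0.331. The cards' leading end sits about 20 mm before the gate. Next I move above the start of the runway, with one finger over the lane and the other over the plate.

>>> jog_arm --plan '[[[0.69,-0.84,0,0,0,0],[0.69,-0.84,0,0,0,0],[0.69,-0.84,0,0,0,0],[0.69,-0.84,0,0,0,0],[0.69,-0.84,0,0,0,0],[0.69,-0.84,0,0,0,0],[0.69,-0.84,0,0,0,0],[0.69,-0.84,0,0,0,0],[0.69,-0.84,0,0,0,0],[0.69,-0.84,0,0,0,0],[0.69,-0.84,0,0,0,0],[0.69,-0.84,0,0,0,0]]]' --gripper 1

```text
clock: 2.2
eef_pos: [0.4372, -0.0472, 0.2317]
ee_rot: [0.994, 0.114, 0.001, 0.0]
force: [1.3, -0.5, -0.3]
gripper_width: 0.999
gripper_force: 0.0
```

>>> jog_arm --plan '[[[0,0,0,0,0,-0.65],[0,0,0.6,0,0,-0.65],[0,0,0.6,0,0,0],[0,0,0.6,0,0,0],[0,0,0,0,0,0],[0,0,0,0,0,0]]]'

```text
clock: 2.95
eef_pos: [0.437, -0.0488, 0.1421]
ee_rot: [0.986, 0.165, 0.001, 0.0]
force: [-0.8, -0.4, 0.6]
gripper_width: 1.0
gripper_force: 0.0
```

```bash
cat > st.py <<'E'
from h import *
O=(.5735,-.052);Y=.331
def rep():
    s=r.get_state(); Q=R.from_quat(s['ee_rot'])
    p=R.from_euler('z',-Y).apply(s['eef_pos']-[O[0],O[1],0])*1000
    A=R.from_euler('z',-Y).as_matrix()@Q.as_matrix()
    print(s['clock'],'tcp dock mm',p.round(1),'tool y in dock',A[:,1].round(3),'z',A[:,2].round(3),'F dock',R.from_euler('z',-Y).apply(s['force']).round(2))
    return s,p
E
python3 - <<'E'
from st import *; from ov import *
rep()
im,d=cams.get_image('scene'); overlay('scene',im,O,Y,'pics/s1.png',(248,200,448,350),4)
E
```

```text
2.95 tcp dock mm [-128.    47.4  142.1] tool y in dock [ 0.001 -1.     0.001] z [ 0.001 -0.001 -1.   ] F dock [-0.9  -0.11  0.65]
```

View pics/s1.png

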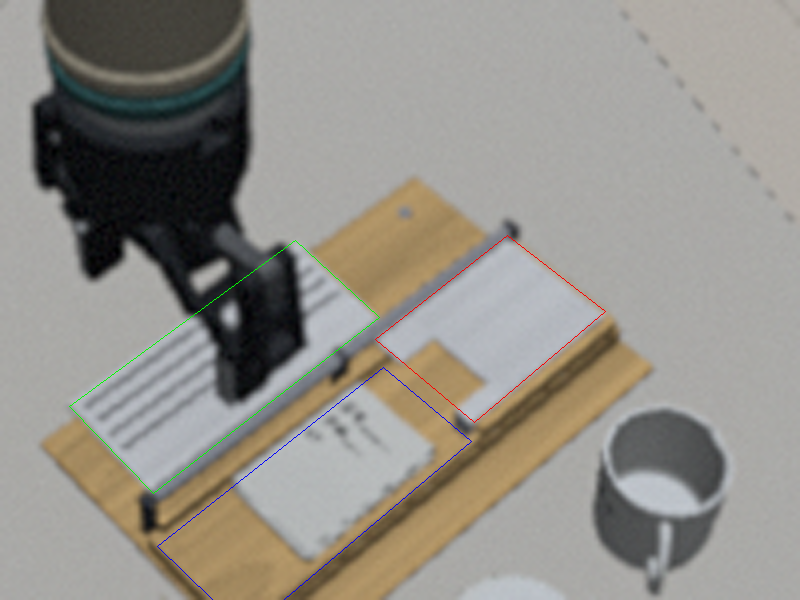

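The finger stands above the runway behind the cards, and the dock outline matches. Lowering to just above the plate.

>>> jog_arm --plan '[[[0,0,0.6,0,0,0],[0,0,0.6,0,0,0],[0,0,0.5,0,0,0],[0,0,0,0,0,0],[0,0,0,0,0,0]]]'

```text
clock: 3.62
eef_pos: [0.4373, -0.0488, 0.0575]
ee_rot: [0.986, 0.165, 0.001, 0.0]
force: [0.6, 0.1, -0.8]
gripper_width: 1.003
gripper_force: 0.0
```

Run:
```python
from st import *; from ov import *
rep()
im,d=cams.get_image('scene'); overlay('scene',im,O,Y,'pics/s2.png',(218,220,418,370),4)
ds=np.load('scene0.npy')
imt,dt=cams.get_image('top')
for n,dd in (('scene',d),('top',dt)):
    P=cloud(n,dd>0,dd); q=R.from_euler('z',-Y).apply(P-[O[0],O[1],0])*1000
    k=(q[:,0]>-160)&(q[:,0]<-100)&(q[:,1]>-25)&(q[:,1]<25)&(q[:,2]>33)&(q[:,2]<100)
    print(n,k.sum(),np.percentile(q[k],[2,50,98],axis=0).round(0) if k.sum() else '')
```

```text
3.625 tcp dock mm [-127.8   47.3   57.5] tool y in dock [ 0.001 -1.     0.001] z [ 0.002 -0.001 -1.   ] F dock [ 0.63 -0.08 -0.83]
scene 60 [[-137.  -15.   33.]
 [-133.   -3.   87.]
 [-106.    4.   99.]]
top 0
```

View pics/s2.png

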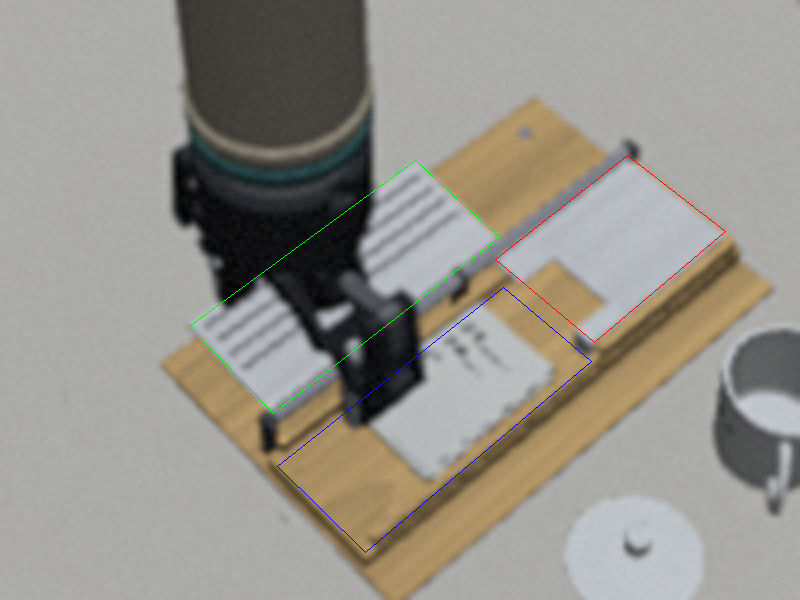

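Run:
```python
from st import *
for z in (57,64,70):
  for x in (-139,-117):
    for y in (-9.6,4.8):
      print(z,x,y,((proj('scene',D(O,Y,[[x/1000,y/1000,z/1000]]))[0]-[218,220])*4).round(0))
```

```text
57 -139 -9.6 [358. 461.]
57 -139 4.8 [337. 441.]
57 -117 -9.6 [392. 432.]
57 -117 4.8 [372. 413.]
64 -139 -9.6 [357. 453.]
64 -139 4.8 [336. 433.]
64 -117 -9.6 [392. 425.]
64 -117 4.8 [371. 405.]
70 -139 -9.6 [357. 446.]
70 -139 4.8 [336. 426.]
70 -117 -9.6 [392. 418.]
70 -117 4.8 [371. 398.]
```

>>> jog_arm --plan '[[[-0.16,0,0,0,0,0],[0,0,0.15,0,0,0],[0,0,0.15,0,0,0],[0,0,0,0,0,0],[0,0,0,0,0,0]]]'

```text
clock: 4.35
eef_pos: [0.4287, -0.0517, 0.0418]
ee_rot: [0.986, 0.165, -0.0, 0.0]
force: [0.3, 0.2, 0.1]
gripper_width: 1.0
gripper_force: 0.0
```

Run:
```python
from st import *; from ov import *
rep()
im,d=cams.get_image('scene'); overlay('scene',im,None,Y,'pics/s3.png',(275,270,365,337),8)
```

```text
4.35 tcp dock mm [-136.9   47.4   41.8] tool y in dock [ 0. -1.  0.] z [-0. -0. -1.] F dock [0.38 0.07 0.09]
```

View pics/s3.png

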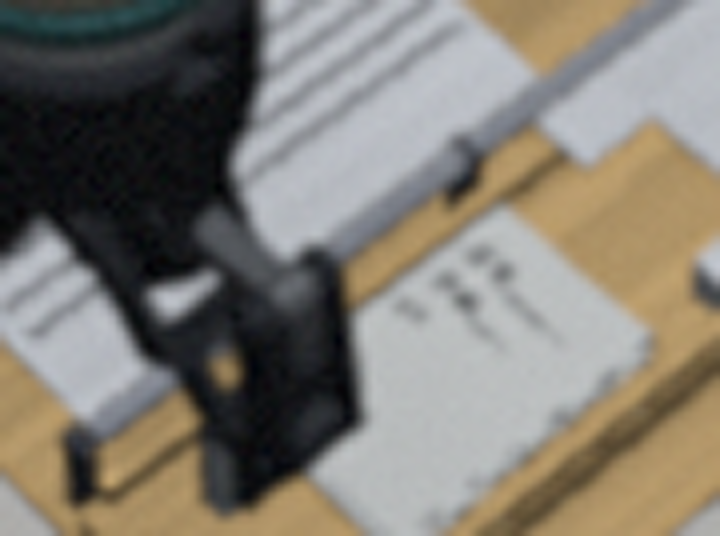

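Run:
```python
from st import *
for z in (35,42,48,55):
  print(z,[((proj('scene',D(O,Y,[[x/1000,y/1000,z/1000]]))[0]-[275,270])*8).round(0).tolist() for x,y in ((-148,4.8),(-148,-9.6),(-126,-9.6),(-120,-9.6))])
```

```text
35 [[192.0, 552.0], [232.0, 592.0], [301.0, 535.0], [320.0, 520.0]]
42 [[191.0, 537.0], [232.0, 577.0], [301.0, 520.0], [320.0, 505.0]]
48 [[190.0, 524.0], [231.0, 564.0], [301.0, 507.0], [319.0, 492.0]]
55 [[189.0, 509.0], [230.0, 549.0], [300.0, 492.0], [319.0, 477.0]]
```

Run:
```python
from st import *
im,d=cams.get_image('scene')
for px in [(215,480),(225,500),(240,490),(270,470),(300,450),(320,440),(340,425),(350,400),(330,300),(300,350),(270,400),(240,430),(213,450)]:
    u,v=275+px[0]/8,270+px[1]/8
    dd=d[int(round(v)),int(round(u))]
    P=unproj('scene',[[u,v]],[dd])
    print(px,(R.from_euler('z',-Y).apply(P-[O[0],O[1],0])*1000).round(0)[0],im[int(round(v)),int(round(u))])
```

```text
(215, 480) [-145.   -2.   74.] [59 62 64]
(225, 500) [-144.   -4.   66.] [51 55 59]
(240, 490) [-141.   -5.   68.] [17 19 23]
(270, 470) [-147.  -23.  106.] [14 12 15]
(300, 450) [-142.  -27.  114.] [22 26 27]
(320, 440) [-134.  -25.  107.] [40 40 43]
(340, 425) [-130.  -28.  111.] [57 57 60]
(350, 400) [-126.  -26.  115.] [44 47 48]
(330, 300) [-128.  -22.  152.] [15 19 22]
(300, 350) [-138.  -23.  144.] [32 36 39]
(270, 400) [-146.  -23.  133.] [13 15 25]
(240, 430) [-144.  -10.  103.] [19 18 25]
(213, 450) [-146.   -3.   88.] [52 53 57]
```

>>> jog_arm --plan '[[[0,0,0.1,0,0,0],[0,0,0.1,0,0,0],[0,0,0.1,0,0,0],[0,0,0.1,0,0,0],[0,0,0,0,0,0]]]'

```text
clock: 5.08
eef_pos: [0.4289, -0.051, 0.0216]
ee_rot: [0.986, 0.165, -0.0, -0.0]
force: [-0.7, 0.9, 2.7]
gripper_width: 1.003
gripper_force: 1.4
```

>>> jog_arm --plan '[[[0,0,0.1,0,0,0],[0,0,0,0,0,0]]]'

```text
clock: 5.32
eef_pos: [0.429, -0.0513, 0.0167]
ee_rot: [0.986, 0.165, 0.0, 0.0]
force: [-0.6, 1.1, 3.4]
gripper_width: 0.998
gripper_force: 1.6
```

```bash
cat > fl.py <<'E'
from st import *
def flap():
    out=[]
    for n in ('scene','top'):
        im,d=cams.get_image(n); P=cloud(n,d>0,d); q=R.from_euler('z',-Y).apply(P-[O[0],O[1],0])*1000
        k=(q[:,0]>30)&(q[:,0]<95)&(q[:,1]>-30)&(q[:,1]<32)&(q[:,2]>30)&(q[:,2]<80)
        f=np.polyfit(q[k,1],q[k,2],1); out.append((n,k.sum(),'flap rad',round(-np.arctan(f[0]),3)))
        c=[(R.from_euler('z',-Y).apply(towld(n,x['position'])-[O[0],O[1],0])*1000).round(0).tolist()+[round(x['confidence'],2)] for x in finder.recognise(n,'cards')[:1]]
        out.append(('cards',c))
    print(out)
E
python3 - <<'E'
from fl import *
rep(); flap()
E
```

```text
5.325 tcp dock mm [-136.4   47.6   16.7] tool y in dock [ 0.001 -1.     0.   ] z [ 0. -0. -1.] F dock [-0.2   1.25  3.4 ]
[('scene', np.int64(669), 'flap rad', np.float64(0.225)), ('cards', [[-66.0, -3.0, 32.0, 0.74]]), ('top', np.int64(793), 'flap rad', np.float64(0.233)), ('cards', [[-46.0, 7.0, 31.0, 0.78]])]
```

>>> jog_arm --plan '[[[0,0,0.1,0,0,0],[0,0,0.01,0,0,0],[0,0,0,0,0,0],[0,0,0,0,0,0]]]'

```text
clock: 6.02
eef_pos: [0.4291, -0.0517, 0.0112]
ee_rot: [0.986, 0.165, 0.0, 0.0]
force: [0.8, -1.5, 4.9]
gripper_width: 1.0
gripper_force: 1.8
```

Run:
```python
from fl import *
rep(); flap()
```

```text
6.025 tcp dock mm [-136.5   47.2   11.2] tool y in dock [ 0. -1.  0.] z [ 0. -0. -1.] F dock [ 0.23 -1.66  4.92]
[('scene', np.int64(592), 'flap rad', np.float64(0.338)), ('cards', [[-62.0, -6.0, 30.0, 0.9]]), ('top', np.int64(796), 'flap rad', np.float64(0.357)), ('cards', [[-44.0, 10.0, 30.0, 0.6]])]
```

>>> jog_arm --plan '[[[0.2,0,0,0,0,0],[0.2,0,0,0,0,0],[0.2,0,0,0,0,0],[0.2,0,0,0,0,0],[0.2,0,0,0,0,0],[0.2,0,0,0,0,0],[0,0,0,0,0,0]]]'

```text
clock: 7.1
eef_pos: [0.4879, -0.0309, 0.0112]
ee_rot: [0.986, 0.165, 0.002, -0.001]
force: [0.6, 1.5, 2.4]
gripper_width: 0.999
gripper_force: 1.8
```

Run:
```python
from fl import *; from ov import *
rep(); flap()
im,d=cams.get_image('scene'); overlay('scene',im,O,Y,'pics/s4.png',(248,200,448,350),4)
```

```text
7.1 tcp dock mm [-74.1  47.8  11.2] tool y in dock [ 0.001 -1.    -0.001] z [ 0.004  0.001 -1.   ] F dock [1.   1.2  2.45]
[('scene', np.int64(609), 'flap rad', np.float64(0.337)), ('cards', [[-15.0, -12.0, 34.0, 0.6]]), ('top', np.int64(803), 'flap rad', np.float64(0.343)), ('cards', [])]
```

View pics/s4.png

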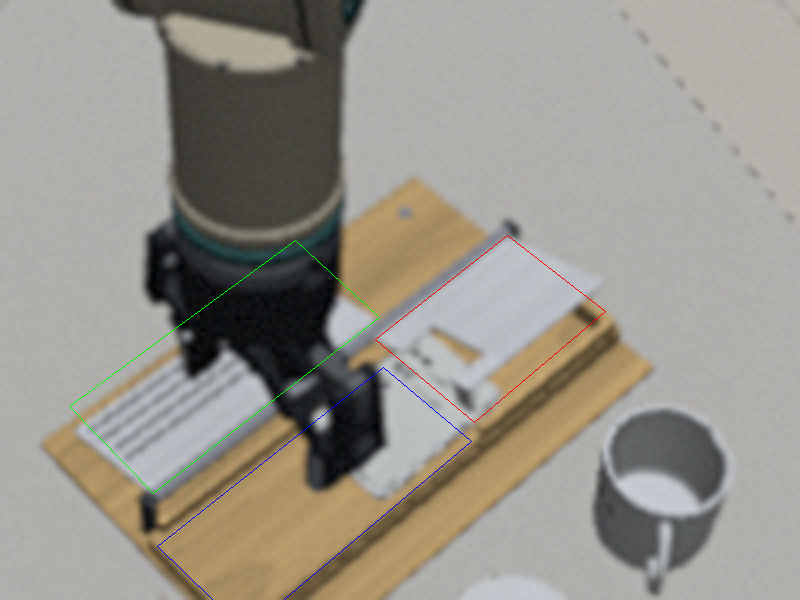

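The flap is held open and the cards are sliding in under it. Continuing the push.

>>> jog_arm --plan '[[[0.2,0,0,0,0,0],[0.2,0,0,0,0,0],[0.2,0,0,0,0,0],[0.2,0,0,0,0,0],[0.2,0,0,0,0,0],[0.2,0,0,0,0,0],[0,0,0,0,0,0]]]'

```text
clock: 8.22
eef_pos: [0.5446, -0.0113, 0.0112]
ee_rot: [0.986, 0.165, 0.002, -0.001]
force: [0.7, 0.9, 3.5]
gripper_width: 0.996
gripper_force: 1.7
```

>>> jog_arm --plan '[[[0.08,0,0,0,0,0],[0.08,0,0,0,0,0],[0,0,0,0,0,0]]]'

```text
clock: 8.6
eef_pos: [0.55, -0.0097, 0.0109]
ee_rot: [0.986, 0.165, -0.0, -0.0]
force: [-2.2, 0.3, 3.9]
gripper_width: 1.001
gripper_force: 1.8
```

Run:
```python
from fl import *; from ov import *
rep(); flap()
```

```text
8.6 tcp dock mm [-8.4 47.6 10.9] tool y in dock [ 0.001 -1.    -0.   ] z [-0.  0. -1.] F dock [-2.01  1.03  3.88]
[('scene', np.int64(614), 'flap rad', np.float64(0.062)), ('cards', [[43.0, -23.0, 33.0, 0.81]]), ('top', np.int64(36), 'flap rad', np.float64(0.276)), ('cards', [[-65.0, 65.0, 21.0, 0.43]])]
```

>>> jog_arm --plan '[[[0.08,0,0,0,0,0],[0.04,0,0,0,0,0],[0,0,0,0,0,0]]]'

```text
clock: 9.18
eef_pos: [0.5542, -0.0083, 0.0108]
ee_rot: [0.986, 0.165, -0.002, 0.0]
force: [-6.3, -0.5, 7.0]
gripper_width: 0.998
gripper_force: 3.8
```

>>> jog_arm --plan '[[[0.04,0,0,0,0,0],[0,0,0,0,0,0]]]'

```text
clock: 9.43
eef_pos: [0.5543, -0.0083, 0.0106]
ee_rot: [0.986, 0.164, -0.003, 0.001]
force: [-9.2, -1.3, 8.9]
gripper_width: 1.0
gripper_force: 5.6
```

Run:
```python
from fl import *; from ov import *
rep()
im,d=cams.get_image('scene'); overlay('scene',im,O,Y,'pics/s5.png',(248,200,448,350),4)
```

```text
9.425 tcp dock mm [-3.9 47.5 10.6] tool y in dock [-0.001 -1.     0.001] z [-0.007 -0.001 -1.   ] F dock [-9.09  1.8   8.93]
```

View pics/s5.png

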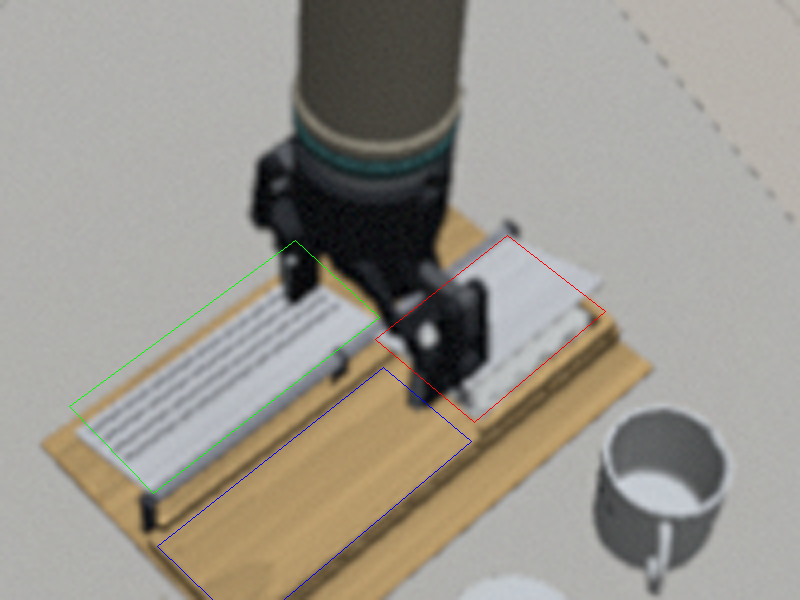

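The push force rises to about 9 N with no motion. The cards' far end also shows at the flap's far edge, around (590,318), so they are against the back stop. Backing out, then lifting.

>>> jog_arm --plan '[[[-0.1,0,0,0,0,0],[-0.3,0,0,0,0,0],[-0.4,0,0,0,0,0],[-0.4,0,0,0,0,0],[0,0,0,0,0,0],[0,0,-0.2,0,0,0],[0,0,-0.2,0,0,0],[0,0,-0.4,0,0,0],[0,0,-1,0,0,0],[-1,0,-1,0,0,0],[-1,0,0,0,0,0],[0,0,0,0,0,0]]]'

```text
clock: 10.98
eef_pos: [0.4083, -0.0596, 0.1459]
ee_rot: [0.986, 0.164, -0.002, 0.001]
force: [0.1, 0.2, 0.6]
gripper_width: 1.0
gripper_force: 0.0
```

Run:
```python
from fl import *; from ov import *
rep(); flap()
im,d=cams.get_image('scene'); overlay('scene',im,O,Y,'pics/s6.png',(298,220,438,325),5)
```

```text
10.975 tcp dock mm [-158.7   46.5  145.9] tool y in dock [-0.001 -1.     0.002] z [-0.004 -0.002 -1.   ] F dock [0.13 0.13 0.65]
[('scene', np.int64(748), 'flap rad', np.float64(-0.009)), ('cards', [[14.0, 5.0, 33.0, 0.54]]), ('top', np.int64(756), 'flap rad', np.float64(-0.003)), ('cards', [[15.0, 4.0, 30.0, 0.63]])]
```

View pics/s6.png

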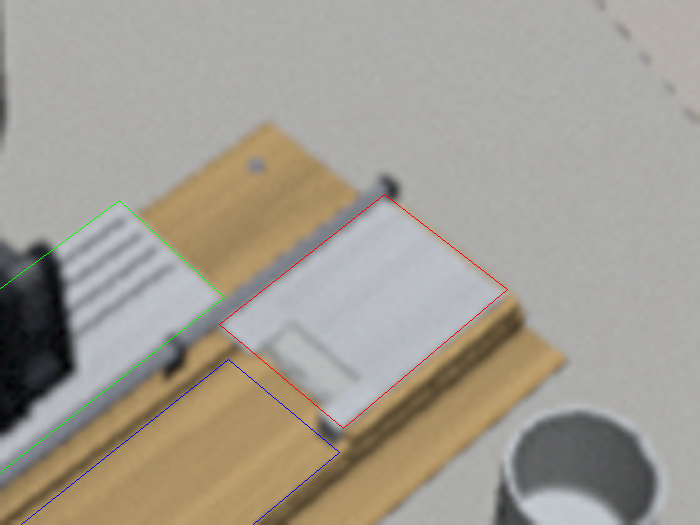

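The flap is shut, reading about 0 rad. The cards show only through the notch, behind the tooth, and the gripper is clear. Handing in.

```bash
python3 -c "
from station import r; print(r.close_job())"
```

```text
the job is handed in; nothing more can be done
None
```

The job is handed in (no verdict came back): the card stack is in the dock against the back stop, the flap measures shut (about 0 rad), the gripper is clear, and the arm stayed away from the cup, lid and saucer.

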